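# Strap the denture flask down on the vibrator

### The job

Set the brass flask upright down into the nest on the vibrator, then swing the hold-down bar fully closed over it and fasten the bar: push its black captive screw-knob down into the boss and turn it clockwise until it is home against its stop and stays down by itself. Never tip the flask over on its side, and leave the other things on the bench where they are.

Things in the scene. Friction and masses are not known exactly. Their poses are not given: they have to be found in the camera images.
- flask: the denture flask: closed two-part brass box 56 (its x) x 90 (its y) x 50 mm tall with a dark seam at mid height, 0.6 kg, loose on the bench; origin at the centre of its underside, z up; either way round is the same
- vibrator: the flask vibrator, fixed to the bench: white machine 160 (x) x 240 (y) mm, its aluminium top plate 60 mm above the bench. On the plate: the nest in the middle, a pivot post (26 mm across) at y = +80 mm that carries the hold-down bar, and a threaded boss (42 mm across, top 49.5 mm above the plate) at y = -80 mm. Origin at the centre of its underside
- nest (a point): centre of the nest on the top plate, at plate level, axes as the vibrator. Low corner fences, 7 mm tall, take the flask standing upright with its 90 mm side along y, 3 mm free all round; the middles of the sides are open
- boss_top (a point): centre of the mouth of the threaded boss
- bar (a joint): angle of the steel hold-down bar about the upright pivot post: 0 = closed at its stop, lying along the vibrator's -y above the nest with its screw over the boss; larger = swung open, counter-clockwise from above, towards +x (2.0 at most). The bar is 22 mm wide and 12 mm thick, its underside 54 mm above the plate; it stays where it is left
- bar_post (a point): middle of the upper part of the steel post that stands up on the bar for swinging it, 80 mm from the pivot axis: 13 mm across with a 17 mm ball top; the post rises from 66 mm (bar top) to 114 mm above the plate; this point is 90 mm above the plate
- knob_grip (a point): centre of the black round fluted knob of the captive screw, at the bar's far end, 160 mm from the pivot axis: 51 mm across the flutes, 28 mm tall; this point is at mid height, 104 mm above the plate while the screw is up
- press (a joint): how far the captive screw is pushed down, m: 0 = held up by its spring (2 N), 0.0155 = at the bottom (7 N). Pushed deeper than 0.0115, the thread can catch; turned fully home the screw stays down at about 0.0125 by itself, otherwise it springs back up
- turn (a joint): angle of the knob, clockwise from above positive: about 0 (-0.2 to 0.2) at the start, where the screw enters freely when pushed down; held down and turned past about 1.1 the thread has caught; stop at 2.2 (home). The knob turns freely when the screw is up, but away from the start angle the screw then lands on the thread and will not go down
- lamp: steel spirit lamp, 60 mm across, 75 mm tall; bystander; origin under its centre
- cast: plaster tooth cast, 60 x 66 x 34 mm; bystander; origin under its centre
- cup1: white paper cup, 72 mm across, 85 mm tall; bystander
- cup2: second such cup; bystander
- dropper: small amber bottle, 44 mm across, 110 mm tall; bystander
- spatula: white-handled spatula 170 mm long, lying flat; bystander
Mind the look-alikes: they are no part of the job. What is meant by the flask is not pink, red or turquoise, and is the smaller of those in its own colour.

How it is judged (in metres and radians):
On the way, in this order (a step that is already met when the one before it is completed fails the run):
1. the flask stands seated in the nest (horizontal distance between flask and nest below 0.007 m and z of flask in the frame of nest below 0.003 m and angle between flask's own z axis and vertical below 0.06 rad and angle between the y axis of flask and the y axis of nest, either way round below 0.15 rad), for 0.2 s.
2. the bar is swung closed over the flask (value of joint bar below 0.045 rad), for 0.2 s.
3. the screw has been pushed down and its thread has caught (value of joint press above 0.01 m and value of joint turn above 1 rad), for 0.1 s.
At the end, for the whole second after the job is handed in: The flask stands at rest in the nest (within 7 mm of its centre, underside within 3 mm of the plate, tilted less than 0.06 rad, lined up within 0.15 rad), the bar is closed (below 0.045 rad), and the screw stays down by itself (more than 10 mm) with the knob turned beyond 1.9 rad of its 2.2 rad (all of step 1 and value of joint bar below 0.045 rad and value of joint press above 0.01 m and value of joint turn above 1.9 rad and linear speed of flask below 0.02 m/s); the robot touches nothing.
It fails at once if the flask is tipped by more than 0.8 rad (angle between flask's own z axis and vertical above 0.8 rad).
It fails at once if a bystander is moved by more than 50 mm (distance of any of lamp, cast, cup1, cup2, dropper, spatula from where it was at the start of the episode above 0.05 m).
It also fails if it takes over 72 s, if anything falls off the work surface, if the arm or the gripper's body presses on something with over 40 N, if the wrist force passes 120 N, or if a joint passes its speed limit or range.

### The arm

A 7-joint arm with a two-finger parallel gripper is mounted at the origin on the work surface. World frame = base frame: x ahead of the robot, y to its left, z up, the work surface at z = 0. Lengths are in mm, angles in degrees, forces in N, time in s.
With the tool pointing down it reaches from about 425 to 875 mm from the base axis. Payload 8.4 kg.
Tool frame: the origin (TCP) lies on the centre line of the jaws, within the pads' length; the fingertips stand 11 mm ahead of it and the grasp point (between the pads) lies 8 mm behind it; z points along the fingers, y is the line along which they close (so a half turn about z gives the same grasp; the last joint's range is limited). The gripper opens to 87 mm and grips with 3 to 60 N. Pads are 19 mm wide; open, the fingers measure 117 mm over their backs; the gripper's body (75 mm by 190 mm) begins 51 mm behind the grasp point.
Start: joints at [-81.486, 19.091, 2.286, 83.961, -0.768, 76.965, -3.352], TCP at [159.429, 630.115, 213.446] pointing down, gripper open.
Joint ranges: [-147.57, 147.57], [-21.85, 119.76], [-74.77, 79.35], [14.55, 137.4], [-85.83, 265.84], [4.83, 119.75], [-152.11, 152.11]. Speed limits (degrees/s): [127.2, 127.2, 159.86, 159.86, 180, 180, 180].

### API

Orientations are given as [roll, pitch, yaw] about the fixed x, y, z axes, in that order (R = Rz(yaw) Ry(pitch) Rx(roll)).
In Python, from cell import env gives the robot as it stands.
- The arm moves only by the tool apply_moves, never from a script. Its argument "targets" is a list of rows, each a list of 3 entries, a list of its own where there are three numbers: the shift along the tool's x, y, z scaled (see below), then the turn, a rotation vector about the tool's x, y, z scaled (see below), then the opening, from 0 (shut) to 1 (fully open). In form: [[[x, y, z], [wx, wy, wz], fingers], ...]. A call has 1 to 10 rows; each row shifts and turns the commanded pose from where the row before left it, along the tool's axes as they then stand; what a row does not reach is not made up. The controller multiplies each number of a shift by 0.03 m and each number of a turn by 4 degrees. A row lasts 1/8 s, in which the tool goes at most 62.5 mm and 10.7 degrees, less where a joint would pass 70% of its speed; a pose out of reach is approached as far as the arm can. A call with a number of a shift or a turn outside -1 to 1 is refused whole. A call with a gripper value outside its range is refused whole. The fingers move at their own pace and stop on an object; "newtons" is the grip in N (left out, the last holds). Time passes only in rows, so rows that do not move let the fingers close. It gives the time, the measured TCP pose, the force, the opening and the grip force at its end, in the units of the state.
- env.get_state(): the state, without advancing time (a new reading comes with each control period).
- env.read_camera(name): name is "scene" or "top"; returns (picture, depth): 420x560x3 uint8, red, green, blue; 420x560 float32, mm along the optical axis (not along the pixel's ray), 0 where there is no reading.
- env.camera_info(name): a dict with "mtx" (3x3 intrinsics, pixels), "distortion" ([k1, k2, p1, p2, k3] as OpenCV has them; the pictures are not rectified), "extrinsics" (4x4, takes a point from camera to world coordinates). Camera axes: x right, y down, z forward; pixel columns grow to the right and rows downward; lengths in mm; the calibration is good to about 2 mm. A picture is of the moment at which its call begins. camera_info takes no time and is no camera call.
- env.job_done(): hands the job in; it is judged then, once.
Trained networks look in the newest picture that a camera, given by its name, has taken for a name from the list of things; names that differ only in an ending like _2 or _b are one class to them, and where a whole thing is asked for, a point or a joint stands for the part that bears it (a point fixed in the world has none). Each returns a list of dicts, best first, with "p" (0 to 1); they miss things now and then, are a little off and sometimes report something else, mostly with a low value. They report only what shows in the picture. A call takes as long as a camera call. They do not tell look-alikes from the thing itself.
- env.search_frame(camera, target): "rect" ([left, top, right, bottom] in pixels, round what is visible of it).
- env.silhouettes(camera, target): "mask" (420x560 bool, what is visible of it) and "rect" ([left, top, right, bottom] in pixels, round what is visible of it).
The state is a dict: "time": time; "q": joint angles; "joint_velocities": joint speeds; "joint_efforts": joint torques, N m; "position": TCP position; "ee_rot": TCP orientation; "wrist_force": force on the tool from outside, world axes, zero at the start; "wrist_torque": the same for the moment, N m; "gripper_width": finger opening in mm; "grip_force": force on a finger pad.
Only numpy, scipy, OpenCV 4.12 (cv2) and the standard library are available. Lean on these libraries where they do the work, as an engineer would, in place of code of your own. Each camera call takes 0.05 s, during which the arm holds its last target. There are 200 camera calls.

## Working session

There is one attempt and no reset: what is moved stays moved. The work goes in short steps, Python scripts to look and compute and a tool call to move; the robot and the scene stay as the last step left them, time stands still between calls to the robot, and variables do not carry over. Pictures are saved under pics/ and viewed, at most 10 in all, crops included, and the job is handed in when it is done.

Besides the shell and the picture viewer there is one more tool, called after "Call:" as name([rows], argument=value, ...), one row to a line, values as JSON. apply_moves: Moves the arm, as the interface text tells. Its arguments: {"type":"object","properties":{"targets":{"type":"array","items":{"type":"array"}},"newtons":{"type":"number"}},"required":["targets"]}

```bash
mkdir -p pics; cat > h.py <<'E'
import numpy as np, cv2
from cell import env
def cloud(name):
    img,d=env.read_camera(name); c=env.camera_info(name)
    K=np.array(c["mtx"],float);D=np.array(c["distortion"],float);T=np.array(c["extrinsics"],float)
    h,w=d.shape; u,v=np.meshgrid(np.arange(w),np.arange(h))
    n=cv2.undistortPoints(np.stack([u,v],-1).reshape(-1,1,2).astype(np.float64),K,D).reshape(h,w,2)
    P=np.dstack([n[...,0]*d,n[...,1]*d,d])@T[:3,:3].T+T[:3,3]
    P[d==0]=np.nan
    return img,d,P
def save(img,f): cv2.imwrite("pics/"+f,img[...,::-1])
E
python3 - <<'E'
from h import *
for n in("scene","top"):
    img,d,P=cloud(n); save(img,n+"0.png"); np.savez(n+"0.npz",img=img,P=P)
    print(n,np.array(env.camera_info(n)["extrinsics"])[:3,3])
    for t in("flask","vibrator","bar","bar_post","knob_grip","lamp","cast","cup1","dropper","spatula"):
        for r in env.silhouettes(n,t):
            m=r["mask"]; print(t,round(r["p"],2),np.round(r["rect"]),np.nanmedian(P[m],0).round(),np.nanmax(P[m][:,2]).round())
s=env.get_state();print(s)
E
```

```text
scene [970.14386658 582.75590368 747.30297648]
flask 0.96 [282. 182. 308. 214.] [ 442. -142.   51.] 115.0
flask 0.73 [113. 233. 177. 264.] [ 847. -164.   68.] 72.0
flask 0.71 [257. 156. 280. 188.] [ 435. -274.   51.] 57.0
flask 0.6 [209. 148. 230. 182.] [ 533. -388.   50.] 56.0
flask 0.58 [300. 256. 331. 287.] [639. 192. 177.] 182.0
flask 0.42 [266. 204. 389. 302.] [519. 127.  62.] 182.0
vibrator 0.93 [270. 205. 391. 302.] [519. 127.  62.] 182.0
bar 0.84 [300. 235. 369. 296.] [598. 175. 136.] 182.0
bar 0.31 [195. 211. 210. 251.] [ 716. -135.   62.] 115.0
bar_post 0.73 [300. 233. 362. 294.] [620. 178. 153.] 182.0
bar_post 0.63 [197. 192. 226. 215.] [ 622. -277.   21.] 40.0
knob_grip 0.63 [303. 259. 325. 287.] [639. 192. 177.] 182.0
lamp 0.63 [396. 338. 431. 372.] [538. 368.  44.] 77.0
cast 0.88 [198. 190. 225. 213.] [ 623. -277.   22.] 40.0
cup1 0.78 [309. 341. 350. 395.] [681. 304.  54.] 89.0
cup1 0.62 [353. 373. 400. 420.] [651. 392.  60.] 90.0
dropper 0.81 [195. 208. 213. 252.] [ 716. -136.   59.] 115.0
spatula 0.56 [251. 288. 308. 326.] [658. 119.   4.] 23.0
top [ 450.38954109    
[... 849 characters left out ...]
-81.48532352,  19.0914739 ,   2.284814  ,  83.95945251,
        -0.76676883,  76.96602966,  -3.35077022]), 'joint_velocities': array([-0.12176764,  0.05346355,  0.01197358,  0.07214712, -0.09449918,
       -0.05406831,  0.06481723]), 'joint_efforts': array([-2.94479123e-04, -6.56125617e+01,  1.33255228e+00, -4.04075253e+01,
       -5.98422764e-02,  3.49104276e-02,  3.44525245e-05]), 'position': array([159.43185406, 630.12582088, 213.45496005]), 'ee_rot': array([-1.79998262e+02,  2.28037569e-04,  1.65802326e+02]), 'wrist_force': array([-0.40478516, -0.07171323,  0.14500349]), 'wrist_torque': array([-0.03348395,  0.00951807, -0.00118403]), 'grip_force': 0.0, 'gripper_width': 87.41599524097163}
```

```bash
python3 - <<'E'
import cv2,numpy as np
a=cv2.imread("pics/top0.png");cv2.imwrite("pics/top0c.png",cv2.resize(a[120:360,100:480],None,fx=2.1,fy=2.1,interpolation=cv2.INTER_CUBIC))
E
```

```text
(no output)
```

View pics/top0c.png

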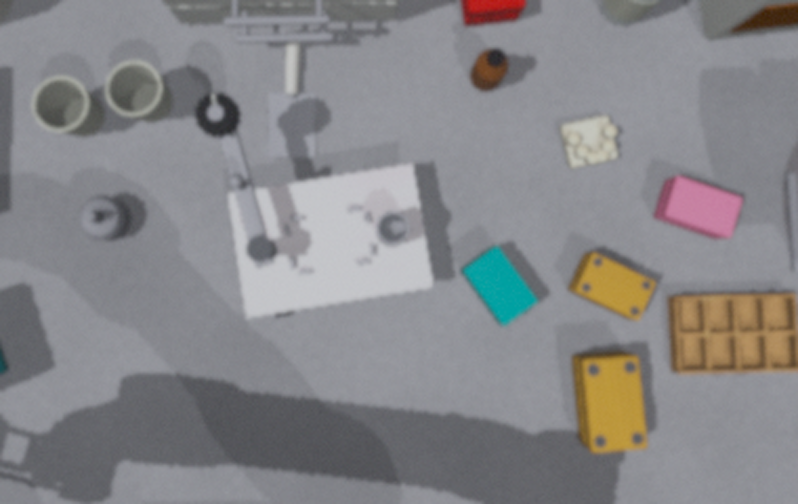

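View pics/scene0.png

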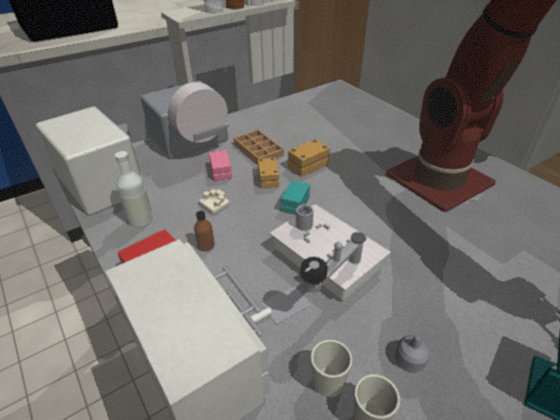

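The brass candidates in the top image are the small one at px (392,258) and the large one at (390,312). The turquoise one at (337,257), the pink one at (432,218) and the red one at (335,122) are excluded by colour. The smaller brass one at (392,258) fits, so I'll confirm it and measure.

```bash
cat > meas.py <<'E'
from h import *
def rect(P,sel):
    q=P[sel][:,:2].astype(np.float32); (c,(w,h),a)=cv2.minAreaRect(q)
    return np.round(c,1),round(w,1),round(h,1),round(a,1)
E
python3 - <<'E'
from meas import *
z=np.load("top0.npz");img,P=z["img"],z["P"]
cv2.imwrite("pics/crop_fl.png",cv2.resize(img[190:345,300:460,::-1],None,fx=3.7,fy=3.7,interpolation=cv2.INTER_CUBIC))
X,Y,Z=P[...,0],P[...,1],P[...,2]
print("bench z",np.nanmedian(Z[300:330,200:300]))
def near(x,y,r):return np.hypot(X-x,Y-y)<r
for nm,x,y,r in(("small",427,-294,65),("big",285,-281,72)):
    zt=np.nanmedian(Z[near(x,y,20)]); print(nm,zt,rect(P,near(x,y,r)&(abs(Z-zt)<5)))
m=near(480,90,175)&(abs(Z-61)<4); m=cv2.morphologyEx(m.astype(np.uint8),cv2.MORPH_OPEN,np.ones((5,5)))>0
print("plate",rect(P,m))
for n in("top","scene"):
    P=np.load(n+"0.npz")["P"];X,Y,Z=P[...,0],P[...,1],P[...,2]
    for lo,hi in((100,118),(118,130),(150,163),(164,185)):
        m=near(560,110,180)&(Z>lo)&(Z<hi)
        k,l,st,c=cv2.connectedComponentsWithStats(m.astype(np.uint8))
        for i in range(1,k):
            if st[i,4]>5:
                q=P[l==i]; print(n,lo,st[i,4],((np.nanmin(q,0)+np.nanmax(q,0))/2).round(1),np.ptp(q,0).round(1))
        if lo==118:
            for i in range(1,k):
                if st[i,4]>60:
                    q=P[l==i][:,:2];print("barline",cv2.fitLine(q.astype(np.float32),cv2.DIST_HUBER,0,.01,.01).ravel())
E
```

```text
bench z -0.6224374047558285
small 49.9211135501414 (array([ 425.6, -299.5]), 90.5, 55.7, 62.6)
big 63.56179641807108 (array([ 282.5, -287.6]), 113.0, 72.0, 3.2)
plate (array([491.1,  63.3]), 158.7, 239.4, 8.6)
top 100 149 [502.  -15.6 107.1] [38.4 38.4 10.4]
top 118 420 [556.1 163.3 123.9] [131.9  55.   11.8]
top 118 26 [465.3 138.6 123.8] [14.7 20.1 11.2]
barline [9.6496934e-01 2.6236269e-01 5.5419409e+02 1.6162123e+02]
top 150 8 [621.3 165.2 156.8] [ 9.4 10.1 10.6]
top 164 337 [633.3 185.  173.2] [49.4 51.1 17.6]
top 164 38 [555.9 162.9 171. ] [15.  14.5  9.3]
scene 100 192 [503.3 -18.1 107.7] [40.5 45.  15.3]
scene 100 33 [482.1 154.9 109. ] [22.9  7.2 17.9]
scene 118 432 [539.  163.8 124.1] [147.   56.   11.8]
scene 118 52 [637.7 190.9 125. ] [26.3 23.9  9. ]
barline [9.5051855e-01 3.1066772e-01 5.4602747e+02 1.6779536e+02]
scene 150 31 [557.4 166.5 156.3] [12.8 11.3 11.9]
scene 150 89 [639.4 195.3 157.9] [38.6 31.6 10. ]
scene 164 63 [557.7 165.6 170.1] [16.3 16.2 12. ]
scene 164 536 [634.2 185.9 173.1] [50.2 52.4 18.2]
```

View pics/crop_fl.png

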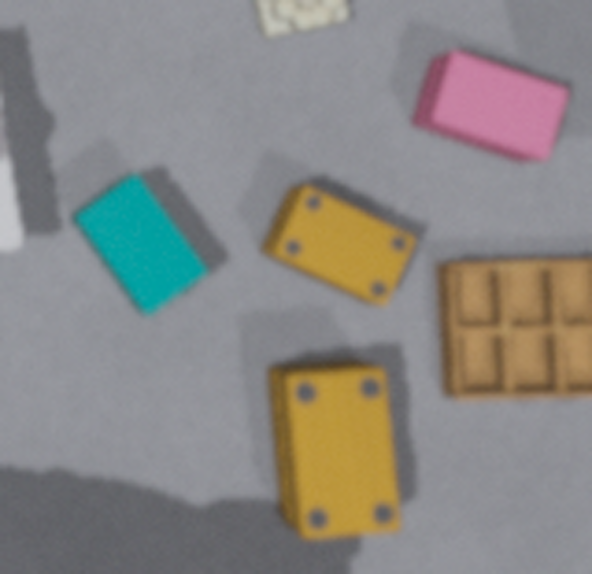

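The crop shows the small brass box alone, with its bolts, and the larger brass one below it. The small one measures 90 x 56 x 50 mm, so it is the flask: centre (426,-300), long axis at 62.6°. The vibrator is at (491,63) with yaw 8.6°, and the bar is open about 96°.

Call:
apply_moves([
  [[-1,-0.1,-0.1],[0,0,0.7],1],
  [[-1,-0.1,-0.1],[0,0,0.7],1],
  [[-1,-0.1,-0.1],[0,0,0.7],1],
  [[-1,-0.1,-0.1],[0,0,0.7],1],
  [[-1,-0.1,-0.1],[0,0,0.7],1],
  [[-1,-0.1,-0.1],[0,0,0.7],1],
  [[-1,-0.1,-0.1],[0,0,0.7],1],
  [[-1,-0.1,-0.1],[0,0,0.7],1],
  [[-1,-0.1,-0.1],[0,0,0.7],1],
  [[-1,-0.1,-0.1],[0,0,0.7],1],
])

```text
time: 2.35
position: [412.5, 468.2, 243.6]
ee_rot: [-180.0, 0.0, 137.6]
wrist_force: [0.5, -0.0, 0.2]
gripper_width: 87.2
grip_force: 0.0
```

Call:
apply_moves([
  [[-1,-0.1,0],[0,0,0.7],1],
  [[-1,-0.1,0],[0,0,0.7],1],
  [[-1,-0.1,0],[0,0,0.7],1],
  [[-1,-0.1,0],[0,0,0.7],1],
  [[-1,-0.1,0],[0,0,0.7],1],
  [[-1,-0.1,0],[0,0,0.7],1],
  [[-1,-0.1,0],[0,0,0.7],1],
  [[-1,-0.1,0],[0,0,0.7],1],
  [[-1,-0.1,0],[0,0,0.7],1],
  [[-1,-0.1,0],[0,0,0.7],1],
])

```text
time: 3.6
position: [558.7, 207.9, 243.5]
ee_rot: [-180.0, 0.0, 109.6]
wrist_force: [-0.3, -0.3, -0.1]
gripper_width: 87.0
grip_force: 0.0
```

Call:
apply_moves([
  [[-1,-0.1,0],[0,0,0.7],1],
  [[-1,-0.1,0],[0,0,0.7],1],
  [[-1,-0.1,0],[0,0,0.7],1],
  [[-1,-0.1,0],[0,0,0.7],1],
  [[-1,-0.1,0],[0,0,0.7],1],
  [[-1,-0.1,0],[0,0,0.7],1],
  [[-1,-0.1,0],[0,0,0.7],1],
  [[-1,-0.1,0],[0,0,0.7],1],
  [[-1,-0.1,0],[0,0,0.7],1],
  [[-1,-0.1,0],[0,0,0.7],1],
])

```text
time: 4.85
position: [565.5, -90.6, 243.5]
ee_rot: [180.0, 0.0, 81.6]
wrist_force: [0.8, -0.3, 0.1]
gripper_width: 87.0
grip_force: 0.0
```

```bash
cat > go.py <<'E'
import sys,numpy as np
from cell import env
# remaining shift in tool units (at the present yaw and at the target yaw) and turn units
def go(x,y,z,yaw):
    s=env.get_state();p=s["position"];w=s["ee_rot"][2]
    d=np.array([x,y,z])-p; dy=(yaw-w+180)%360-180
    for a in(w,yaw):
        c,n=np.cos(np.radians(a)),np.sin(np.radians(a))
        print("at",round(a,1),np.round(np.array([c*d[0]+n*d[1],n*d[0]-c*d[1],-d[2]])/30,3),"wz",round(-dy/4,3))
    print(s["time"],p.round(1),s["ee_rot"].round(2),s["wrist_force"].round(1),round(s["gripper_width"],1))
if __name__=="__main__": go(*map(float,sys.argv[1:]))
E
python3 go.py 425.6 -299.5 142 62.6
```

```text
at 81.6 [-7.569 -3.597  3.383] wz 4.753
at 62.6 [-8.328 -0.935  3.383] wz 4.753
4.85 [565.5 -90.6 243.5] [180.     0.    81.61] [ 0.8 -0.3  0.1] 87.0
```

Call:
apply_moves([
  [[-0.9,-0.25,0.3],[0,0,0.53],1],
  [[-0.9,-0.25,0.3],[0,0,0.53],1],
  [[-0.9,-0.25,0.3],[0,0,0.53],1],
  [[-0.9,-0.25,0.3],[0,0,0.53],1],
  [[-0.9,-0.25,0.3],[0,0,0.53],1],
  [[-0.9,-0.25,0.3],[0,0,0.53],1],
  [[-0.9,-0.25,0.3],[0,0,0.53],1],
  [[-0.9,-0.25,0.3],[0,0,0.53],1],
  [[-0.9,-0.25,0.3],[0,0,0.51],1],
  [[0,0,0],[0,0,0],1],
])

```text
time: 6.1
position: [429.6, -303.3, 161.8]
ee_rot: [-179.9, 0.0, 62.5]
wrist_force: [0.2, 0.9, -0.5]
gripper_width: 86.7
grip_force: 0.0
```

```bash
python3 go.py 425.6 -299.5 22 62.6; python3 - <<'E'
from meas import *
img,d,P=cloud("scene");X,Y,Z=P[...,0],P[...,1],P[...,2]
print(rect(P,(np.hypot(X-426,Y+300)<65)&(abs(Z-50)<4)))
E
```

```text
at 62.5 [ 0.05  -0.178  4.66 ] wz -0.024
at 62.6 [ 0.05  -0.177  4.66 ] wz -0.024
6.1 [ 429.6 -303.3  161.8] [-1.7994e+02  2.0000e-02  6.2500e+01] [ 0.2  0.9 -0.5] 86.7
(array([ 425.7, -300.2]), 91.9, 56.2, 62.9)
```

Call:
apply_moves([
  [[0.05,-0.18,0.6],[0,0,0],1],
  [[0,0,0.9],[0,0,0],1],
  [[0,0,0.9],[0,0,0],1],
  [[0,0,0.9],[0,0,0],1],
  [[0,0,0.8],[0,0,0],1],
  [[0,0,0.56],[0,0,0],1],
  [[0,0,0],[0,0,0],1],
  [[0,0,0],[0,0,0],0.4],
  [[0,0,0],[0,0,0],0.4],
  [[0,0,0],[0,0,0],0.4],
], newtons=30)

```text
time: 7.4
position: [428.5, -297.3, 23.3]
ee_rot: [179.9, -0.0, 62.8]
wrist_force: [0.7, 1.1, -0.2]
gripper_width: 65.1
grip_force: 0.0
```

Call:
apply_moves([
  [[0,0,0],[0,0,0],0.4],
  [[0,0,0],[0,0,0],0.4],
  [[0,0,0],[0,0,0],0.4],
])

```text
time: 7.78
position: [427.6, -296.9, 22.8]
ee_rot: [-179.9, -0.0, 62.8]
wrist_force: [-3.6, 3.1, 6.8]
gripper_width: 55.4
grip_force: 30.0
```

Call:
apply_moves([
  [[0,0,-0.3],[0,0,0],0.4],
  [[0,0,-0.6],[0,0,0],0.4],
  [[0,0,-0.7],[0,0,0],0.4],
  [[0,0,-0.7],[0,0,0],0.4],
  [[0,0,-0.7],[0,0,0],0.4],
  [[0,0,-0.7],[0,0,0],0.4],
  [[0,0,-0.6],[0,0,0],0.4],
  [[0,0,-0.3],[0,0,0],0.4],
], newtons=40)

```text
time: 8.78
position: [428.3, -297.5, 162.1]
ee_rot: [179.9, -0.0, 62.8]
wrist_force: [-0.9, -0.8, -4.6]
gripper_width: 55.7
grip_force: 40.0
```

```bash
python3 go.py 491 63.3 162 98.6
```

```text
at 62.8 [ 1.1652e+01 -3.6410e+00  2.0000e-03] wz -8.952
at 98.6 [1.1579e+01 3.8640e+00 2.0000e-03] wz -8.952
8.775 [ 428.3 -297.5  162.1] [ 1.7991e+02 -3.0000e-02  6.2790e+01] [-0.9 -0.8 -4.6] 55.7
```

Call:
apply_moves([
  [[0.4,0,0],[0,0,-0.3],0.4],
  [[0.8,0,0],[0,0,-0.6],0.4],
  [[0.8,0,0],[0,0,-0.6],0.4],
  [[0.8,0,0],[0,0,-0.6],0.4],
  [[0.8,0,0],[0,0,-0.6],0.4],
  [[0.8,0,0],[0,0,-0.6],0.4],
  [[0.8,0,0],[0,0,-0.6],0.4],
  [[0.8,0,0],[0,0,-0.6],0.4],
  [[0.8,0,0],[0,0,-0.6],0.4],
  [[0.8,0,0],[0,0,-0.6],0.4],
])

```text
time: 10.02
position: [494.2, -79.0, 160.7]
ee_rot: [-180.0, 0.0, 85.8]
wrist_force: [0.5, 0.1, -5.0]
gripper_width: 55.4
grip_force: 40.0
```

Call:
apply_moves([
  [[0.8,0,0],[0,0,-0.6],0.4],
  [[0.8,0,0],[0,0,-0.6],0.4],
  [[0.8,0,0],[0,0,-0.6],0.4],
  [[0.8,0,0],[0,0,-0.6],0.4],
  [[0.8,0,0],[0,0,-0.6],0.4],
  [[0.5,0,0],[0,0,-0.25],0.4],
  [[0.2,0,0],[0,0,0],0.4],
  [[0,0,0],[0,0,0],0.4],
  [[0,0,0],[0,0,0],0.4],
])

```text
time: 11.15
position: [490.5, 59.1, 160.7]
ee_rot: [180.0, 0.0, 98.5]
wrist_force: [0.8, -1.4, -4.4]
gripper_width: 55.7
grip_force: 40.0
```

```bash
python3 go.py 491 63.3 162 98.6; python3 - <<'E'
from meas import *
img,d,P=cloud("scene");save(img,"s1.png")
s=env.get_state();b=s["position"]
X,Y,Z=P[...,0],P[...,1],P[...,2]
for r in env.silhouettes("scene","flask"):
    print(round(r["p"],2),np.round(r["rect"]),np.nanmedian(P[r["mask"]],0).round())
m=(abs(X-b[0])<75)&(abs(Y-b[1])<75)&(Z>120)&(Z<205)
h,e=np.histogram(Z[m],bins=np.arange(120,206,4));print(h)
cv2.imwrite("pics/s1c.png",cv2.resize(img[120:320,220:440,::-1],None,fx=3,fy=3,interpolation=cv2.INTER_CUBIC))
E
```

```text
at 98.5 [ 0.137  0.037 -0.043] wz -0.021
at 98.6 [ 0.137  0.037 -0.043] wz -0.021
11.15 [490.5  59.1 160.7] [1.800e+02 2.000e-02 9.852e+01] [ 0.8 -1.4 -4.4] 55.7
0.98 [116. 232. 176. 264.] [ 847. -163.   68.]
0.93 [210. 149. 230. 181.] [ 532. -389.   50.]
0.87 [288. 139. 320. 169.] [ 313. -284.   65.]
0.74 [302. 193. 356. 226.] [500.  82. 175.]
0.72 [280. 186. 302. 214.] [ 460. -134.   46.]
[  0   0   5  12   0  26  63  65  60  73  82  43  40  63  67  53  65 384
  46  26  24]
```

View pics/s1c.png

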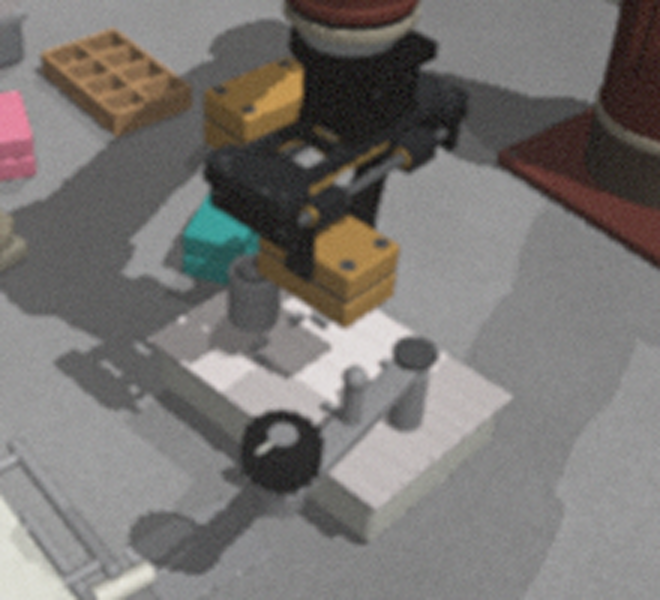

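The flask is held level above the vibrator, at px (302-356,193-226), and the bar is still open. Next I measure the offset of the flask in the grip.

```bash
python3 - <<'E'
from meas import *
s=env.get_state();b=s["position"];a=np.radians(s["ee_rot"][2])
img,d,P=cloud("scene")
hsv=cv2.cvtColor(img,cv2.COLOR_RGB2HSV)
D=P-b; tx=D[...,0]*np.cos(a)+D[...,1]*np.sin(a); ty=D[...,0]*np.sin(a)-D[...,1]*np.cos(a)
br=(hsv[...,0]>8)&(hsv[...,0]<30)&(hsv[...,1]>90)&(abs(tx)<70)&(abs(ty)<50)&(abs(D[...,2])<50)
print(br.sum())
for nm,v in(("tx",tx),("ty",ty),("z",P[...,2])): print(nm,np.nanpercentile(v[br],[0,1,5,50,95,99,100]).round(1))
# faces
e=br&(abs(ty)<22)&(D[...,2]<22)&(tx>25); f=br&(abs(tx)<38)&(ty>20)&(D[...,2]<22)
t=br&(D[...,2]>22)
print("end",e.sum(),np.nanmedian(tx[e]),np.nanpercentile(tx[e],[25,75]),"side",f.sum(),np.nanmedian(ty[f]))
print("top z",np.nanmedian(P[...,2][t]))
# nest fences & plate height check from stored top cloud
P0=np.load("top0.npz")["P"];c=np.radians(8.6);E=P0-[491.1,63.3,0]
vx=E[...,0]*np.cos(c)+E[...,1]*np.sin(c);vy=-E[...,0]*np.sin(c)+E[...,1]*np.cos(c)
m=(abs(vx)<45)&(abs(vy)<62)&(P0[...,2]>64)&(P0[...,2]<70)
print(m.sum(),[np.percentile(v[m],[2,98]).round(1) for v in(vx,vy)], np.median(P0[...,2][(abs(vx)<20)&(abs(vy)<30)]))
E
```

```text
912
tx [-45.2 -42.3 -33.4  21.7  41.2  42.   43.3]
ty [-29.8 -27.4 -21.1  15.3  28.7  30.   36.8]
z [141.3 145.2 147.7 178.3 191.4 192.1 206.7]
end 173 40.04424878793159 [39.3854963  40.99926062] side 271 27.493992132230417
top z 189.99806145342984
103 [array([-36.9,  36.1]), array([-54.1,  53.2])] 59.66924285487039
```

```bash
python3 go.py 490.6 66.8 92 98.6
```

```text
at 98.5 [0.245 0.041 2.29 ] wz -0.016
at 98.6 [0.245 0.041 2.29 ] wz -0.016
11.3 [490.5  59.4 160.7] [1.800e+02 1.000e-02 9.854e+01] [-0.2 -0.3 -4.5] 55.4
```

Call:
apply_moves([
  [[0.25,0.04,0],[0,0,0],0.4],
  [[0,0,0.4],[0,0,0],0.4],
  [[0,0,0.6],[0,0,0],0.4],
  [[0,0,0.6],[0,0,0],0.4],
  [[0,0,0.45],[0,0,0],0.4],
  [[0,0,0.23],[0,0,0],0.4],
  [[0,0,0],[0,0,0],0.4],
  [[0,0,0],[0,0,0],0.4],
])

```text
time: 12.3
position: [490.9, 67.7, 92.8]
ee_rot: [179.9, -0.0, 98.6]
wrist_force: [0.9, -0.2, -4.8]
gripper_width: 55.4
grip_force: 40.0
```

```bash
python3 go.py 490.6 66.8 82 98.6
```

```text
at 98.6 [-0.029 -0.015  0.359] wz 0.001
at 98.6 [-0.029 -0.015  0.359] wz 0.001
12.3 [490.9  67.7  92.8] [ 1.7995e+02 -1.0000e-02  9.8600e+01] [ 0.9 -0.2 -4.8] 55.4
```

Call:
apply_moves([
  [[-0.03,-0.01,0.15],[0,0,0],0.4],
  [[0,0,0.1],[0,0,0],0.4],
  [[0,0,0.06],[0,0,0],0.4],
  [[0,0,0.05],[0,0,0],0.4],
  [[0,0,0],[0,0,0],0.4],
  [[0,0,0],[0,0,0],0.4],
])

```text
time: 13.05
position: [490.2, 66.6, 82.8]
ee_rot: [-180.0, -0.0, 98.6]
wrist_force: [-7.9, -1.6, 13.9]
gripper_width: 55.8
grip_force: 40.0
```

Call:
apply_moves([
  [[0,0,0],[0,0,0],0.75],
  [[0,0,0],[0,0,0],0.75],
  [[0,0,0],[0,0,0],0.75],
  [[0,0,-0.3],[0,0,0],0.75],
  [[0,0,-0.7],[0,0,0],0.75],
  [[0,0,-0.9],[0,0,0],0.75],
  [[0,0,-0.9],[0,0,0],0.75],
  [[0,0,-0.9],[0,0,0],0.75],
  [[0,0,-0.9],[0,0,0],0.75],
  [[0,0,-0.9],[0,0,0],0.75],
])

```text
time: 14.3
position: [490.3, 66.5, 248.0]
ee_rot: [180.0, -0.0, 98.6]
wrist_force: [0.3, 0.3, -0.4]
gripper_width: 65.4
grip_force: 0.0
```

```bash
python3 - <<'E'
from meas import *
img,d,P=cloud("scene");X,Y,Z=P[...,0],P[...,1],P[...,2]
m=(np.hypot(X-491,Y-63)<62)&(abs(Z-110)<4)
hsv=cv2.cvtColor(img,cv2.COLOR_RGB2HSV)
m&=(hsv[...,0]>8)&(hsv[...,0]<30)&(hsv[...,1]>90)
print(rect(P,m),np.median(Z[m]),m.sum())
k=(np.hypot(X-634,Y-186)<40)&(Z>164)
print(((np.nanmin(P[k],0)+np.nanmax(P[k],0))/2).round(1))
k=(np.hypot(X-557,Y-164)<14)&(Z>160)
print(((np.nanmin(P[k],0)+np.nanmax(P[k],0))/2).round(1))
cv2.imwrite("pics/s2c.png",cv2.resize(img[120:320,220:440,::-1],None,fx=3,fy=3,interpolation=cv2.INTER_CUBIC))
print(env.get_state())
E
```

```text
(array([493. ,  65.9]), 55.0, 90.5, 9.7) 112.14958620168966 588
[633.6 185.6 173.2]
[557.7 165.3 168.3]
{'time': 14.35, 'q': array([-43.40325738,  -1.60218894,  30.29972869, 102.99355604,
         0.77896967,  78.10784298,  -4.69468685]), 'joint_velocities': array([ 0.29353597,  0.51603535,  0.42184699,  1.64061887, -0.52584614,
       -4.52674722,  0.65349738]), 'joint_efforts': array([ -0.85278232, -24.24185514,  -1.35955185, -31.03366971,
        -0.17582862,  -0.14166851,   0.0743051 ]), 'position': array([491.74834849,  66.78647726, 251.47201852]), 'ee_rot': array([ 1.79721465e+02, -6.82556532e-02,  9.85754185e+01]), 'wrist_force': array([ 1.84386515, -0.71215694,  3.65195426]), 'wrist_torque': array([-0.09626934, -0.07951372,  0.03795922]), 'grip_force': 0.0, 'gripper_width': 65.31090877907864}
```

View pics/s2c.png

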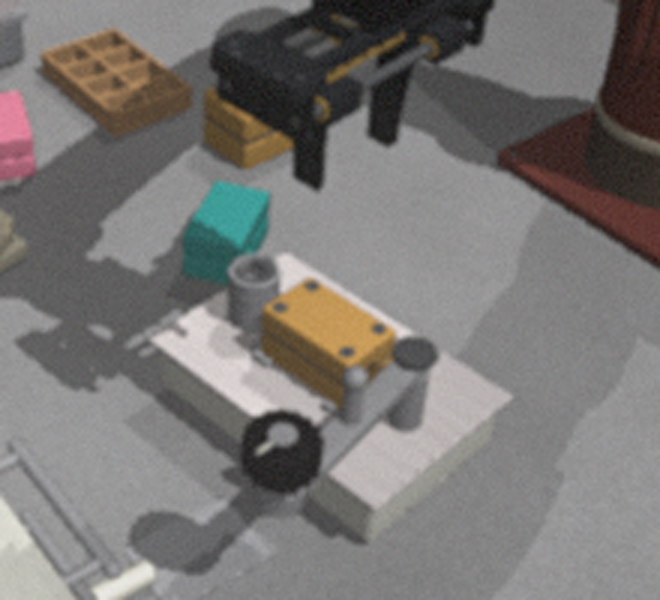

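The flask is seated in the nest, with its top at px (262-395,285-400) of the crop, level and between the fences. Next I go to the bar's post.

```bash
python3 go.py 556.8 164.1 222 -165
```

```text
at 98.6 [2.884 2.628 0.982] wz -24.106
at -165.0 [-2.934  2.572  0.982] wz -24.106
14.35 [491.7  66.8 251.5] [ 1.7972e+02 -7.0000e-02  9.8580e+01] [ 1.8 -0.7  3.7] 65.3
```

Call:
apply_moves([
  [[0.72,0.65,0],[0,0,0],0.6],
  [[0.72,0.65,0],[0,0,0],0.6],
  [[0.72,0.65,0],[0,0,0],0.6],
  [[0.72,0.65,0],[0,0,0],0.6],
  [[0,0,0.2],[0,0,-1],0.6],
  [[0,0,0.2],[0,0,-1],0.6],
  [[0,0,0.2],[0,0,-1],0.6],
  [[0,0,0.2],[0,0,-1],0.6],
  [[0,0,0.1],[0,0,-1],0.6],
  [[0,0,0],[0,0,-1],0.6],
])

```text
time: 15.6
position: [554.4, 163.7, 219.6]
ee_rot: [-180.0, 0.0, 122.7]
wrist_force: [-0.1, 0.1, -0.3]
gripper_width: 52.2
grip_force: 0.0
```

Call:
apply_moves([
  [[0,0,0],[0,0,-1],0.6],
  [[0,0,0],[0,0,-1],0.6],
  [[0,0,0],[0,0,-1],0.6],
  [[0,0,0],[0,0,-1],0.6],
  [[0,0,0],[0,0,-1],0.6],
  [[0,0,0],[0,0,-1],0.6],
  [[0,0,0],[0,0,-1],0.6],
  [[0,0,0],[0,0,-1],0.6],
  [[0,0,0],[0,0,-1],0.6],
  [[0,0,0],[0,0,-1],0.6],
])

```text
time: 16.85
position: [554.5, 163.7, 219.9]
ee_rot: [180.0, 0.0, 162.7]
wrist_force: [-0.5, -0.3, -0.7]
gripper_width: 52.1
grip_force: 0.0
```

Call:
apply_moves([
  [[0,0,0],[0,0,-1],0.6],
  [[0,0,0],[0,0,-1],0.6],
  [[0,0,0],[0,0,-1],0.6],
  [[0,0,0],[0,0,-1],0.6],
  [[0,0,0],[0,0,-1],0.6],
  [[0,0,0],[0,0,-1],0.6],
  [[0,0,0],[0,0,-1],0.6],
  [[0,0,0],[0,0,-1],0.6],
  [[0,0,0],[0,0,0],0.6],
  [[0,0,0],[0,0,0],0.6],
])

```text
time: 18.1
position: [554.5, 163.7, 219.7]
ee_rot: [-180.0, 0.0, -165.5]
wrist_force: [0.3, -0.6, 0.2]
gripper_width: 52.2
grip_force: 0.0
```

```bash
python3 go.py 556.8 164.1 143 -165
```

```text
at -165.5 [-0.076 -0.007  2.556] wz -0.124
at -165.0 [-0.076 -0.008  2.556] wz -0.124
18.1 [554.5 163.7 219.7] [-1.8000e+02  1.0000e-02 -1.6549e+02] [ 0.3 -0.6  0.2] 52.2
```

Call:
apply_moves([
  [[-0.08,0,0.5],[0,0,0],0.6],
  [[0,0,0.8],[0,0,0],0.6],
  [[0,0,0.7],[0,0,0],0.6],
  [[0,0,0.4],[0,0,0],0.6],
  [[0,0,0.15],[0,0,0],0.6],
  [[0,0,0],[0,0,0],0.1],
  [[0,0,0],[0,0,0],0.1],
  [[0,0,0],[0,0,0],0.1],
  [[0,0,0],[0,0,0],0.1],
  [[0,0,0],[0,0,0],0.1],
], newtons=12)

```text
time: 19.35
position: [556.9, 164.5, 143.1]
ee_rot: [180.0, 0.0, -165.4]
wrist_force: [-0.0, -0.4, 0.5]
gripper_width: 12.1
grip_force: 12.1
```

Call:
apply_moves([
  [[0,0,0],[0,0,0],0.1],
  [[0,0,0],[0,0,0],0.1],
])

```text
time: 19.6
position: [556.9, 164.5, 143.1]
ee_rot: [180.0, 0.0, -165.4]
wrist_force: [-0.7, -0.2, 1.9]
gripper_width: 12.4
grip_force: 12.0
```

Call:
apply_moves([
  [[0.0065,-0.186,0],[0,0,1],0.1],
  [[0.0065,-0.186,0],[0,0,1],0.1],
  [[0.0065,-0.186,0],[0,0,1],0.1],
  [[0.0065,-0.186,0],[0,0,1],0.1],
  [[0.0065,-0.186,0],[0,0,1],0.1],
  [[0.0065,-0.186,0],[0,0,1],0.1],
  [[0.0065,-0.186,0],[0,0,1],0.1],
  [[0.0065,-0.186,0],[0,0,1],0.1],
])

```text
time: 20.6
position: [556.5, 120.7, 143.1]
ee_rot: [179.9, 0.1, 162.5]
wrist_force: [2.3, 1.9, -1.0]
gripper_width: 12.6
grip_force: 12.0
```

Call:
apply_moves([
  [[0.0065,-0.186,0],[0,0,1],0.1],
  [[0.0065,-0.186,0],[0,0,1],0.1],
  [[0.0065,-0.186,0],[0,0,1],0.1],
  [[0.0065,-0.186,0],[0,0,1],0.1],
  [[0.0065,-0.186,0],[0,0,1],0.1],
  [[0.0065,-0.186,0],[0,0,1],0.1],
  [[0.0065,-0.186,0],[0,0,1],0.1],
  [[0.0065,-0.186,0],[0,0,1],0.1],
])

```text
time: 21.6
position: [532.5, 82.8, 143.1]
ee_rot: [179.9, 0.1, 130.4]
wrist_force: [4.7, -2.3, -1.9]
gripper_width: 12.4
grip_force: 12.0
```

Call:
apply_moves([
  [[0.0065,-0.186,0],[0,0,1],0.1],
  [[0.0065,-0.186,0],[0,0,1],0.1],
  [[0.0065,-0.186,0],[0,0,1],0.1],
  [[0.0065,-0.186,0],[0,0,1],0.1],
  [[0.0065,-0.186,0],[0,0,1],0.1],
  [[0.0065,-0.186,0],[0,0,1],0.1],
  [[0.0065,-0.186,0],[0,0,1],0.1],
  [[0,0,0],[0,0,0],0.1],
])

```text
time: 22.6
position: [496.9, 64.7, 143.1]
ee_rot: [-180.0, 0.1, 102.5]
wrist_force: [-0.6, -6.5, 1.4]
gripper_width: 12.8
grip_force: 12.0
```

```bash
python3 go.py 491.1 63.3 143 98.6
```

```text
at 102.5 [-0.003 -0.198  0.002] wz 0.987
at 98.6 [-0.016 -0.198  0.002] wz 0.987
22.6 [496.9  64.7 143.1] [-1.8000e+02  8.0000e-02  1.0255e+02] [-0.6 -6.5  1.4] 12.8
```

Call:
apply_moves([
  [[0,-0.16,0],[0,0,0.8],0.1],
  [[0,-0.06,0],[0,0,0.2],0.1],
  [[0,-0.06,0],[0,0,0],0.1],
  [[0,0,0],[0,0,0],0.1],
  [[0,0,0],[0,0,0],0.1],
])

```text
time: 23.22
position: [490.5, 63.5, 143.1]
ee_rot: [179.8, 0.1, 98.6]
wrist_force: [8.6, -3.5, -6.4]
gripper_width: 12.4
grip_force: 12.0
```

Call:
apply_moves([
  [[0,-0.07,0],[0,0,0],0.1],
  [[0,0,0],[0,0,0],0.1],
  [[0,0,0],[0,0,0],0.1],
])

```text
time: 23.6
position: [490.4, 63.5, 143.5]
ee_rot: [179.6, 0.1, 98.6]
wrist_force: [19.2, -2.3, -13.6]
gripper_width: 12.3
grip_force: 12.0
```

Call:
apply_moves([
  [[0,0.1,0],[0,0,0],0.1],
  [[0,0,0],[0,0,0],0.6],
  [[0,0,0],[0,0,0],0.6],
  [[0,0,0],[0,0,0],0.6],
  [[0,0,-0.4],[0,0,0],0.8],
  [[0,0,-0.8],[0,0,0],0.9],
  [[0,0,-0.8],[0,0,0],0.9],
  [[0,0,-0.8],[0,0,0],0.9],
  [[0,0,-0.6],[0,0,0],0.9],
  [[0,0,0],[0,0,0],0.9],
])

```text
time: 24.85
position: [490.2, 64.9, 246.4]
ee_rot: [179.9, -0.0, 98.6]
wrist_force: [0.2, 0.4, -0.9]
gripper_width: 77.9
grip_force: 0.0
```

Call:
apply_moves([
  [[0,0,0],[0,0,-1],0.9],
  [[0,0,0],[0,0,-1],0.9],
  [[0,0,0],[0,0,-1],0.9],
  [[0,0,0],[0,0,-1],0.9],
  [[0,0,0],[0,0,-1],0.9],
  [[0,0,0],[0,0,-1],0.9],
  [[0,0,0],[0,0,-1],0.9],
  [[0,0,0],[0,0,-1],0.9],
  [[0,0,0],[0,0,-1],0.9],
  [[0,0,0],[0,0,-1],0.9],
])

```text
time: 26.1
position: [489.0, 64.6, 243.9]
ee_rot: [-179.9, -0.0, 138.7]
wrist_force: [0.8, -0.1, -0.2]
gripper_width: 78.3
grip_force: 0.0
```

```bash
python3 - <<'E'
from meas import *
for n in("scene","top"):
    img,d,P=cloud(n);X,Y,Z=P[...,0],P[...,1],P[...,2]
    for (x,y,r,lo,hi) in((503,-16,36,165,184),(491,63,14,162,184)):
        k=(np.hypot(X-x,Y-y)<r)&(Z>lo)&(Z<hi)
        if k.sum()>5: print(n,k.sum(),((np.nanmin(P[k],0)+np.nanmax(P[k],0))/2).round(1),np.ptp(P[k],axis=0).round(1))
    if n=="scene": cv2.imwrite("pics/s3c.png",cv2.resize(img[120:320,220:440,::-1],None,fx=3,fy=3,interpolation=cv2.INTER_CUBIC))
E
python3 go.py 503.1 -15.8 160 150
```

```text
scene 312 [503.7 -15.9 174.2] [48.1 49.5 18.1]
scene 48 [492.1  63.3 170.1] [13.  15.5 15. ]
top 303 [502.1 -15.7 176.6] [47.7 47.6 11.7]
at 138.7 [-2.122 -1.702  2.801] wz -2.836
at 150.0 [-1.746 -2.086  2.801] wz -2.836
26.2 [489.   64.6 244. ] [-1.7992e+02 -4.0000e-02  1.3866e+02] [-0.2 -0.3 -0.6] 78.2
```

View pics/s3c.png

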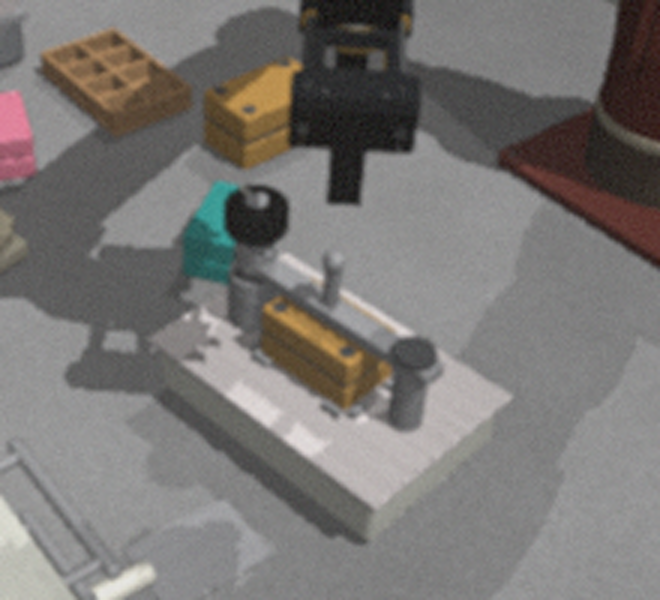

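The bar is closed: it lies over the flask, and the knob sits over the boss at about px (257,215) of the crop. Next is the knob.

Call:
apply_moves([
  [[-0.71,-0.57,0],[0,0,0],0.9],
  [[-0.71,-0.57,0],[0,0,0],0.9],
  [[-0.7,-0.56,0],[0,0,0],0.9],
  [[0,0,0.3],[0,0,-1],0.9],
  [[0,0,0.3],[0,0,-1],0.9],
  [[0,0,0.3],[0,0,-1],0.9],
  [[0,0,0],[0,0,-1],0.9],
  [[0,0,0],[0,0,0],0.9],
  [[0,0,0],[0,0,0],0.9],
])

```text
time: 27.32
position: [503.4, -15.7, 217.8]
ee_rot: [-180.0, -0.0, 154.5]
wrist_force: [0.8, 0.7, 0.4]
gripper_width: 78.2
grip_force: 0.0
```

```bash
python3 go.py 503.1 -15.8 160 155
```

```text
at 154.5 [ 0.008 -0.009  1.927] wz -0.132
at 155.0 [ 0.008 -0.009  1.927] wz -0.132
27.325 [503.4 -15.7 217.8] [-1.7999e+02 -1.0000e-02  1.5447e+02] [0.8 0.7 0.4] 78.2
```

Call:
apply_moves([
  [[0,0,0.5],[0,0,0],0.9],
  [[0,0,0.7],[0,0,0],0.9],
  [[0,0,0.5],[0,0,0],0.9],
  [[0,0,0.22],[0,0,0],0.9],
  [[0,0,0],[0,0,0],0.5],
  [[0,0,0],[0,0,0],0.5],
  [[0,0,0],[0,0,0],0.5],
  [[0,0,0],[0,0,0],0.5],
  [[0,0,0],[0,0,0],0.5],
  [[0,0,0],[0,0,0],0.5],
], newtons=25)

```text
time: 28.58
position: [503.6, -15.7, 160.5]
ee_rot: [180.0, 0.0, 154.6]
wrist_force: [0.4, -0.8, 0.8]
gripper_width: 44.9
grip_force: 25.0
```

Call:
apply_moves([
  [[0,0,0.1],[0,0,0],0.5],
  [[0,0,0.1],[0,0,0],0.5],
  [[0,0,0.1],[0,0,0],0.5],
  [[0,0,0.1],[0,0,0],0.5],
  [[0,0,0.08],[0,0,0],0.5],
  [[0,0,0],[0,0,0],0.5],
])

```text
time: 29.32
position: [503.6, -15.7, 146.0]
ee_rot: [-180.0, 0.0, 154.6]
wrist_force: [-0.9, -0.7, 5.9]
gripper_width: 45.3
grip_force: 25.0
```

Call:
apply_moves([
  [[0,0,0.03],[0,0,0],0.5],
  [[0,0,0],[0,0,1],0.5],
  [[0,0,0],[0,0,1],0.5],
  [[0,0,0],[0,0,1],0.5],
  [[0,0,0],[0,0,1],0.5],
  [[0,0,0],[0,0,1],0.5],
  [[0,0,0],[0,0,1],0.5],
  [[0,0,0],[0,0,1],0.5],
  [[0,0,0],[0,0,1],0.5],
  [[0,0,0],[0,0,1],0.5],
])

```text
time: 30.58
position: [503.5, -16.1, 145.2]
ee_rot: [-180.0, 0.0, 118.5]
wrist_force: [-0.9, -1.9, 6.1]
gripper_width: 45.0
grip_force: 25.0
```

Call:
apply_moves([
  [[0,0,0],[0,0,1],0.5],
  [[0,0,0],[0,0,1],0.5],
  [[0,0,0],[0,0,1],0.5],
  [[0,0,0],[0,0,1],0.5],
  [[0,0,0],[0,0,1],0.5],
  [[0,0,0],[0,0,1],0.5],
  [[0,0,0],[0,0,1],0.5],
  [[0,0,0],[0,0,1],0.5],
  [[0,0,0],[0,0,1],0.5],
  [[0,0,0],[0,0,1],0.5],
])

```text
time: 31.82
position: [503.5, -16.1, 145.2]
ee_rot: [180.0, 0.0, 78.4]
wrist_force: [-0.9, -2.3, 5.8]
gripper_width: 45.3
grip_force: 25.0
```

```bash
python3 -c "
from cell import env
s=env.get_state();print(s['wrist_torque'],s['q'])"
```

```text
[-0.55479618  0.29991116  0.04337809] [-42.19257799   4.8352493   41.41875978 110.77324024  -3.48090382
  65.63431871 -10.98995366]
```

Call:
apply_moves([
  [[0,0,0],[0,0,1],0.5],
  [[0,0,0],[0,0,1],0.5],
  [[0,0,0],[0,0,1],0.5],
  [[0,0,0],[0,0,1],0.5],
  [[0,0,0],[0,0,1],0.5],
  [[0,0,0],[0,0,1],0.5],
  [[0,0,0],[0,0,1],0.5],
  [[0,0,0],[0,0,1],0.5],
  [[0,0,0],[0,0,1],0.5],
  [[0,0,0],[0,0,1],0.5],
])

```text
time: 33.08
position: [503.5, -15.7, 145.2]
ee_rot: [-180.0, 0.0, 38.5]
wrist_force: [-1.3, -0.2, 5.5]
gripper_width: 45.1
grip_force: 25.0
```

```bash
python3 -c "
from cell import env
s=env.get_state();print(s['wrist_torque'],s['q'])"
```

```text
[-0.19127553  0.40467961 -0.00545979] [-44.53805274   4.93348105  43.93579723 110.8558376   -3.75728353
  65.63547917 -50.68793581]
```

Call:
apply_moves([
  [[0,0,0],[0,0,1],0.5],
  [[0,0,0],[0,0,1],0.5],
  [[0,0,0],[0,0,1],0.5],
])

```text
time: 33.45
position: [503.1, -15.0, 145.0]
ee_rot: [-180.0, 0.0, 26.6]
wrist_force: [-3.1, 0.5, 4.8]
gripper_width: 45.0
grip_force: 25.0
```

```bash
python3 -c "
from cell import env
s=env.get_state();print(s['wrist_torque'],s['q'])"
```

```text
[0.10339944 0.74578347 0.48482163] [-45.28899502   4.97108184  44.68778748 110.89709249  -3.86381798
  65.66282816 -62.55863008]
```

Call:
apply_moves([
  [[0,0,0],[0,0,1],0.5],
  [[0,0,0],[0,0,0.5],0.5],
  [[0,0,0],[0,0,0],0.5],
])

```text
time: 33.83
position: [503.3, -15.0, 145.1]
ee_rot: [-180.0, 0.0, 20.6]
wrist_force: [-2.4, 0.9, 6.2]
gripper_width: 45.0
grip_force: 25.0
```

```bash
python3 -c "
from cell import env
s=env.get_state();print(s['wrist_torque'],s['q'])"
```

```text
[0.2600757  0.6124204  0.24989203] [-45.65589886   4.99048519  45.09564217 110.90147992  -3.91590921
  65.64950239 -68.427294  ]
```

Call:
apply_moves([
  [[0,0,0],[0,0,0],0.9],
  [[0,0,0],[0,0,0],0.9],
  [[0,0,0],[0,0,0],0.9],
  [[0,0,-0.4],[0,0,0],0.9],
  [[0,0,-0.8],[0,0,0],0.9],
  [[0,0,-0.9],[0,0,0],0.9],
  [[0,0,-0.9],[0,0,0],0.9],
  [[0,0,-0.9],[0,0,0],0.9],
  [[0,0,-0.5],[0,0,0],0.9],
  [[0,0,0],[0,0,0],0.9],
])

```text
time: 35.08
position: [504.0, -15.7, 277.9]
ee_rot: [180.0, -0.1, 20.6]
wrist_force: [0.5, -0.1, -1.1]
gripper_width: 78.5
grip_force: 0.0
```

```bash
python3 - <<'E'
from meas import *
img,d,P=cloud("scene");X,Y,Z=P[...,0],P[...,1],P[...,2]
for (x,y,r,lo,hi) in((503,-16,36,145,184),(491,63,14,160,184)):
    k=(np.hypot(X-x,Y-y)<r)&(Z>lo)&(Z<hi)
    print(k.sum(),((np.nanmin(P[k],0)+np.nanmax(P[k],0))/2).round(1),np.nanpercentile(Z[k],[50,75,95]).round(1))
cv2.imwrite("pics/s4c.png",cv2.resize(img[120:320,220:440,::-1],None,fx=3,fy=3,interpolation=cv2.INTER_CUBIC))
E
```

```text
363 [502.5 -15.4 158. ] [165.9 167.7 169.4]
52 [492.4  63.8 169.2] [172.8 174.6 176.8]
```

View pics/s4c.png

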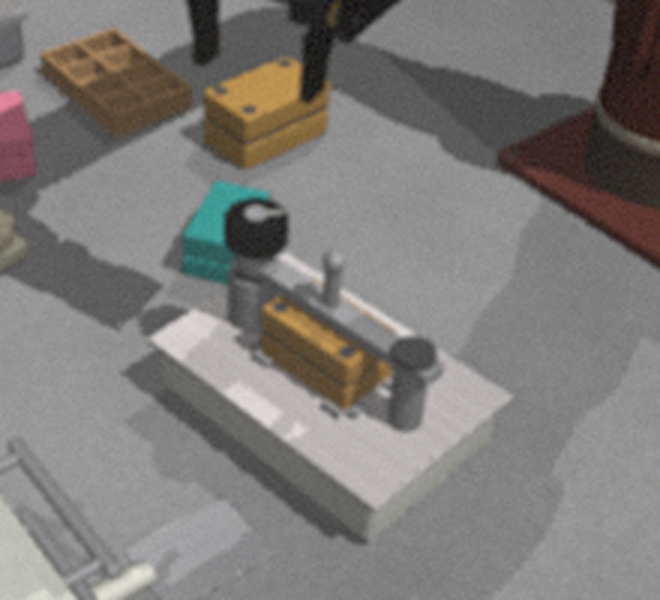

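The knob stays down about 12 mm by itself, the pointer on it has turned, the bar is closed, and the flask is seated, so I hand in the job.

```bash
python3 -c "
from cell import env
print(env.job_done())"
```

```text
the job is handed in; nothing more can be done
None
```

I handed the job in at about 35 s of the 72 s allowed: the brass flask stands in the nest, the bar is closed against its stop, and the screw-knob was turned to its stop and stays down about 12 mm by itself. The hand-in gave no verdict.

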